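# Load a cover plate into a snap-in work nest

### The job

Get the work nest loaded for the next job: take out the T-nut that was left lying on its seat and put it in the steel cup. Then lay the aluminium cover plate in between the nest's four corner posts (set it down, do not drop it) and press it down until both spring rollers have snapped over its ends and it sits fully home and level on the rest pads. Leave the cup standing and the machined block, the spare finger and the hex key where they lie.

Things in the scene. Friction and masses are not known exactly. Their poses are not given: they have to be found in the camera images.
- nest: Work nest bolted to the table: dark steel base 176 x 104 x 10 mm with a dark seat block 100 x 62 mm on it, its flat top 26 mm above the table. Four white L-shaped corner posts 58 mm high round the seat; between them the long sides are open for 80 mm; a spring catch in the middle of each short end. Origin: centre of the underside, on the table. x along its long side, z up; half-turn symmetric.
- seat (a point): Centre of the seat, at the tops of its four steel rest pads (12 mm across, at x = +-38, y = +-19 mm), 30 mm above the table: the plate's origin lies here when it is home. The posts' inner faces stand at x = +-54, y = +-32 mm (2 mm play all round); their top 6 mm widens by 3 mm as a lead-in. Axes as the nest.
- catch_a (a joint): Swing (rad) of the catch at the nest's +x end: a sprung arm with a turning roller, 14 mm across, its centre 43 mm above the table and 56 mm from the nest's centre. 0 = sprung in, empty; about 0.04 = over the edge of a plate that is home; over 0.1 = pushed out by a plate passing. A plate laid in loosely lies on both rollers, underside 49 mm above the table; about 15 N pushes it past both.
- catch_b (a joint): The same for the spring catch at the nest's -x end.
- cover_plate: Loose flat aluminium cover plate with a screw hole in each corner, 104 x 60 x 8 mm, about 0.11 kg, lying flat on the table beside the nest. Origin: centre of its underside. x along its length, z up; a half turn about z makes no difference. To be gripped across its 60 mm width.
- t_nut: Loose steel T-nut, 24 x 22 x 12 mm (x, y, z), 30 g, lying on the nest's seat block with its sides roughly in line with the nest's. Origin: centre of its underside, z up.
- parts_cup: Loose open round turned steel cup, 91 mm across outside, 72 mm inside, 42 mm high with a floor 5 mm thick, 0.34 kg, standing on the table beside the nest. Origin: centre of its underside, z up.
- sensor_block: Bystander: milled aluminium block with holes, 38 x 52 x 30 mm, lying on the table beyond the nest. Origin: centre of its underside.
- spare_finger: Bystander: pale spare gripper finger, 60 x 16 x 19 mm, lying on the table to the right, near its front edge. Origin: centre of its underside.
- hex_key: Bystander: L-shaped bright hex key, 39 x 108 x 8 mm, lying on the table near its front edge. Origin: centre of its extent, underside.
Not all that is in view belongs to the job. Several things look just like the parts_cup: the one meant starts farthest to the robot's left.

How it is judged:
On the way, in this order (a step that is already met when the one before it is completed fails the run):
1. the T-nut has been taken out of the nest (horizontal distance between t_nut and nest above 0.11 m), for 0.2 s.
2. the plate lies level and home in the nest under both rollers (z of cover_plate in the frame of seat below 0.002 m and angle between cover_plate's own z axis and vertical below 0.03 rad and horizontal distance between cover_plate and seat below 0.005 m and value of joint each of catch_a, catch_b below 0.09 rad), for 0.3 s.
At the end, for the whole second after the job is handed in: The cover plate lies in the nest with its underside within 2 mm of the rest pads' height, level within 0.03 rad, centred within 5 mm and in line within 0.09 rad, both catches sprung in over it (under 0.09 rad); the T-nut lies inside the steel cup, which stands upright on the table; all at rest (all of step 2 and z of cover_plate in the frame of seat above -0.002 m and angle between the x axis of cover_plate and the x axis of nest, either way round below 0.09 rad and horizontal distance between t_nut and parts_cup below 0.036 m and z of t_nut in the frame of parts_cup below 0.035 m and angle between parts_cup's own z axis and vertical below 0.1 rad and height (world z) of parts_cup below 0.01 m and linear speed of each of t_nut, cover_plate, parts_cup below 0.02 m/s); the robot touches nothing.
It fails at once if the plate is dropped: it falls freely faster than 0.75 m/s (from more than about 3 cm) (contact force between the fingers and cover_plate below 0.05 N and linear speed of cover_plate above 0.75 m/s).
It fails at once if the machined block, the spare finger or the hex key is moved by more than 3 cm (distance of any of sensor_block, spare_finger, hex_key from where it was at the start of the episode above 0.03 m).
It also fails if it takes over 69 s, if anything falls off the work surface, if the arm or the gripper's body presses on something with over 40 N, if the wrist force passes 120 N, or if a joint passes its speed limit or range.

### The arm

A 6-joint arm with a two-finger parallel gripper is mounted at the origin on a cart in front of the work surface, level with it; the furniture and walls round the work are solid. World frame = base frame: x ahead of the robot, y to its left, z up, the work surface at z = 0. Lengths are in m, angles in rad, forces in N, time in s.
With the tool pointing down it reaches from about 0.375 to 0.9 m from the base axis. Payload 3.1 kg.
Tool frame: the origin (TCP) lies between the finger pads; the fingertips stand 19 mm ahead of it and the grasp point (between the pads) is the TCP; z points along the fingers, y is the line along which they close (so a half turn about z gives the same grasp; the last joint's range is limited). The gripper opens to 87 mm and grips with 3 to 60 N. Pads are 19 mm wide; open, the fingers measure 117 mm over their backs; the gripper's body (75 mm by 190 mm) begins 51 mm behind the grasp point.
Start: joints at [-1.528, 0.527, 1.433, -0, 1.181, -0.178], TCP at [0.138, -0.61, 0.242] pointing down, gripper open.
Joint ranges: [-3.08, 3.08], [-0.75, 2.2], [0.22, 2.44], [-1.43, 4.57], [0, 2.65], [-2.85, 2.85]. Speed limits (rad/s): [2.79, 2.79, 3.14, 3.14, 3.14, 3.14].

### API

Orientations are given as a unit quaternion [x, y, z, w].
In Python, from rig import telemetry, viewer, hand_in gives the robot as it stands. The module is installed in compiled form; this text tells all that it offers.
- The arm moves only by the shell command python3 -m creep 'ROWS' [FORCE]. ROWS is JSON, a list of rows, each an object with "translation": the shift along the tool's x, y, z in mm, a list of three; "roll": the turn about the tool's z in degrees; "gripper": the finger opening in mm, from 0 to 87. In form: [{"translation": [tx, ty, tz], "roll": roll, "gripper": gripper}, ...]. A call has 1 to 5 rows; each row is the pose to reach, as a shift and turn from the pose commanded when the call began, along the tool's axes at that moment; what a row does not reach only later rows make up. A row lasts 1/12 s, in which the tool goes at most 41.7 mm and 7.16 degrees, less where a joint would pass 70% of its speed; a pose out of reach is approached as far as the arm can. A call with a gripper value outside its range is refused whole. The fingers move at their own pace and stop on an object; FORCE is the grip in N (left out, the last holds). Time passes only in rows, so rows that repeat a pose let the fingers close. It gives the time, the measured TCP pose, the force, the opening and the grip force at its end, in the units of the state.
- telemetry.get_obs(): the state, without advancing time (a new reading comes with each control period).
- viewer.camera(name): name is "side" or "top"; returns the picture (384x512x3 uint8, blue, green, red); there is no depth.
- viewer.camera_info(name): a dict with "intrinsics" (3x3 intrinsics, pixels), "k1" (the pictures are not rectified: a ray, as slopes to the right and down, at radius r is drawn at 1 + k1 r^2 times it, then the intrinsics apply), "rvec" (rotation vector, rad) and "tvec" (3), from world to camera coordinates, as OpenCV has them. Camera axes: x right, y down, z forward; pixel columns grow to the right and rows downward; lengths in m; the calibration is good to about 2 mm. A picture is of the moment at which its call begins. camera_info takes no time and is no camera call.
- hand_in(): hands the job in; it is judged then, once.
Trained networks look in the newest picture that a camera, given by its name, has taken for a name from the list of things; names that differ only in an ending like _2 or _b are one class to them, and where a whole thing is asked for, a point or a joint stands for the part that bears it (a point fixed in the world has none). Each returns a list of dicts, best first, with "p" (0 to 1); they miss things now and then, are a little off and sometimes report something else, mostly with a low value. They report only what shows in the picture. A call takes as long as a camera call. They do not tell look-alikes from the thing itself.
- viewer.recognise(camera, thing): "bbox" ([left, top, width, height] in pixels, round what is visible of it).
The state is a dict: "time": time; "q": joint angles; "joint_velocities": joint speeds; "joint_torque": joint torques, N m; "position": TCP position; "tool_rot": TCP orientation; "ft_force": force on the tool from outside, world axes, zero at the start; "moment": the same for the moment, N m; "grip_width": finger opening in m; "grip_force": force on a finger pad.
Only numpy, scipy, OpenCV 4.12 (cv2) and the standard library are available. Lean on these libraries where they do the work, as an engineer would, in place of code of your own. Each camera call takes 0.05 s, during which the arm holds its last target. There are 200 camera calls.

## Working session

There is one attempt and no reset: what is moved stays moved. The work goes in short steps, Python scripts to look and compute and a shell command to move; the robot and the scene stay as the last step left them, time stands still between calls to the robot, and variables do not carry over. Pictures are saved under pics/ and viewed, at most 10 in all, crops included, and the job is handed in when it is done.

```bash
mkdir -p pics
cat > h.py <<'E'
import numpy as np, cv2
from rig import telemetry, viewer, hand_in
from scipy.spatial.transform import Rotation as R
def cam(n):
    c=viewer.camera_info(n); K=np.array(c["intrinsics"],float).reshape(3,3)
    return K,np.array([c["k1"],0,0,0,0],float),np.array(c["rvec"],float).ravel(),np.array(c["tvec"],float).ravel()
def ray(n,px):
    K,D,r,t=cam(n); u=cv2.undistortPoints(np.array(px,float).reshape(-1,1,2),K,D)[:,0]
    Rm=cv2.Rodrigues(r)[0]; return -Rm.T@t, np.c_[u,np.ones(len(u))]@Rm
def onz(n,px,z):
    o,d=ray(n,px); z=np.broadcast_to(z,len(d)); return o+d*((z-o[2])/d[:,2])[:,None]
def proj(n,p):
    K,D,r,t=cam(n); return cv2.projectPoints(np.array(p,float).reshape(-1,1,3),r,t,K,D)[0][:,0]
def totool(p):  # world point -> shift in tool axes mm
    o=telemetry.get_obs(); return R.from_quat(o["tool_rot"]).inv().apply(np.array(p)-o["position"])*1000
E
python3 - <<'E'
from h import *
np.set_printoptions(precision=4,suppress=True)
o=telemetry.get_obs(); print(o)
for n in("side","top"):
    cv2.imwrite(f"pics/{n}0.png",viewer.camera(n)); c=ray(n,[[256,192]]); print(n,c)
    for t in("nest","cover_plate","t_nut","parts_cup"):
        print(t,[(np.round(b["bbox"]),round(b["p"],2)) for b in viewer.recognise(n,t)][:5])
E
```

```text
{'time': 0.0, 'q': array([-1.5275,  0.5284,  1.4339, -0.    ,  1.1814, -0.1785]), 'joint_velocities': array([-0.0002, -0.0009, -0.0017,  0.0013,  0.    ,  0.0011]), 'joint_torque': array([ -0.0021, -44.0051, -17.6591,   0.0634,   0.0583,  -0.0002]), 'position': array([ 0.1375, -0.609 ,  0.2406]), 'tool_rot': array([ 0.9939,  0.1107,  0.0001, -0.0011]), 'ft_force': array([-0.5795,  0.1219, -0.6393]), 'moment': array([-0.0143, -0.0471,  0.0087]), 'grip_force': 0.0, 'grip_width': 0.08697459350099758}
side (array([ 0.5067, -1.1371,  0.4778]), array([[ 0.0288,  0.9373, -0.3474]]))
nest [(array([224., 184.,  72.,  32.]), 0.74), (array([250., 196.,   8.,   9.]), 0.4)]
cover_plate [(array([226., 249.,  56.,  23.]), 0.58), (array([304., 204.,  19.,  17.]), 0.53)]
t_nut [(array([249., 199.,  12.,   7.]), 0.63)]
parts_cup [(array([232., 166.,  30.,  18.]), 0.88), (array([230., 208.,  35.,  32.]), 0.79)]
top (array([ 0.3322, -0.0189,  1.2116]), array([[ 0.1572, -0.0266, -0.9873]]))
nest [(array([207., 150.,  48.,  68.]), 0.95)]
cover_plate [(array([323., 171.,  39.,  43.]), 0.96)]
t_nut []
parts_cup [(array([111., 174.,  40.,  37.]), 0.98), (array([263., 175.,  40.,  40.]), 0.91)]
```

Run:
```python
import cv2
a=cv2.imread("pics/top0.png")[130:250,90:390]; cv2.imwrite("pics/t1.png",cv2.resize(a,(800,320),interpolation=cv2.INTER_CUBIC))
a=cv2.imread("pics/top0.png")[140:230,195:285]; cv2.imwrite("pics/t3.png",cv2.resize(a,(540,540),interpolation=cv2.INTER_CUBIC))
a=cv2.imread("pics/side0.png")[140:290,170:370]; cv2.imwrite("pics/t2.png",cv2.resize(a,(800,600),interpolation=cv2.INTER_CUBIC))
```

```text
(no output)
```

View pics/t1.png

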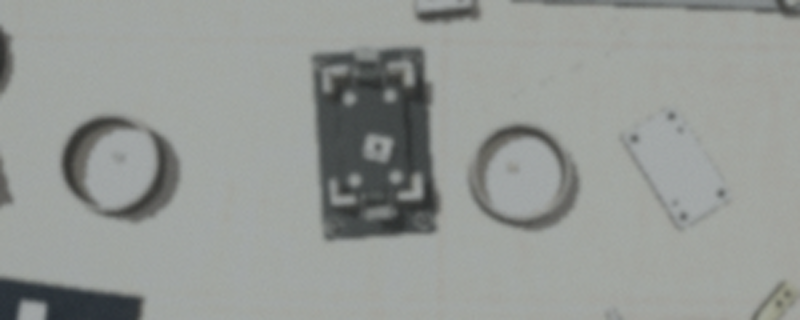

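View pics/t2.png

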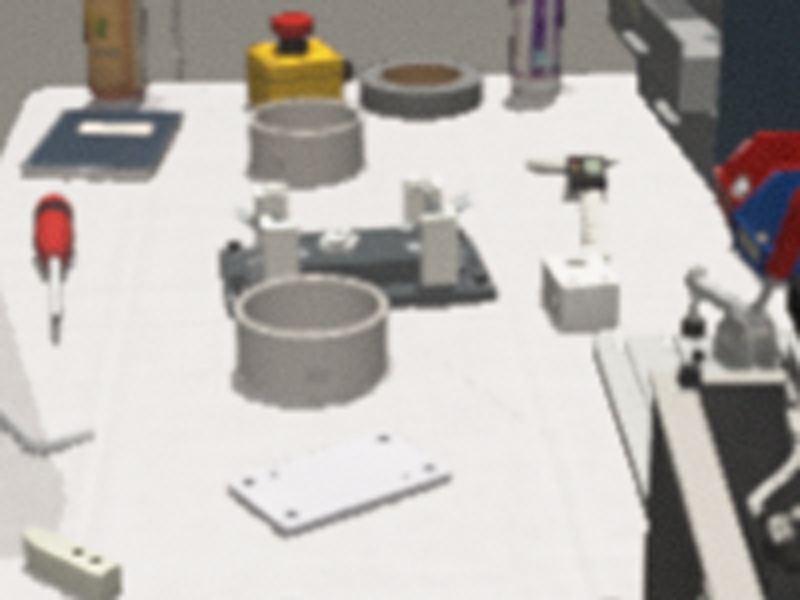

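View pics/t3.png

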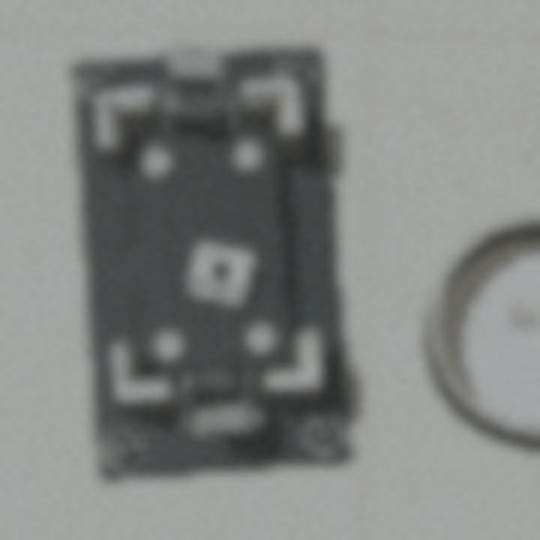

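The top view shows +x up and +y left. The nest pads are at about (156,162), (248,156), (169,347) and (262,340) in crop t3, with the T-nut at (222,272) turned slightly. The plate's corner holes in t1 are (634,138), (670,116), (721,193) and (683,216). The target cup is the left one in t1, and the far one in the side view. The hex key and spare finger lie at the bottom right of the top view.

Run:
```python
from h import *
np.set_printoptions(precision=4,suppress=True)
c3=lambda p:(np.array(p)+.5)/6-.5+[195,140]
c1=lambda p:(np.array(p)+.5)*[300/800,120/320]-.5+[90,130]
c2=lambda p:(np.array(p)+.5)/4-.5+[170,140]
P=onz("top",c3([[156,162],[248,156],[169,347],[262,340]]),.03)
print("pads",P,P.mean(0),np.linalg.norm(P[0]-P[2]),np.linalg.norm(P[0]-P[1]))
d=P[0]+P[1]-P[2]-P[3];print("nest yaw",np.degrees(np.arctan2(d[1],d[0])))
Q=onz("top",c3([[95,95],[295,78],[322,388],[118,402]]),.058);print("posts",Q[:,:2],Q.mean(0))
N=onz("top",c3([[197,242],[258,252],[243,306],[188,294],[222,272]]),.038);print("nut",N,N[:4].mean(0))
C=onz("side",c2([[338,230],[338,245]]),[.038,.026]);print("nut side",C)
for n,H,K in(("top",c1([[634,138],[670,116],[721,193],[683,216]]),c1([[622,135],[672,110],[730,195],[684,230]])),("side",c2([[248,483],[384,438],[430,468],[292,515]]),c2([[228,488],[383,432],[452,476],[286,530]]))):
    for X in(H,K):
        p=onz(n,X,.008);print("plate",n,p[:,:2].tolist(),p.mean(0))
        for i in range(4): e=p[(i+1)%4]-p[i];print("   len",np.linalg.norm(e),np.degrees(np.arctan2(e[1],e[0])))
for b in([111,174,40,37],[263,175,40,40]):
    x,y,w,h=b;print("cup",onz("top",[[x,y+h/2],[x+w,y+h/2],[x+w/2,y+h/2]],.042))
# cup ellipse rims t1
print("cup rim",onz("top",c1([[63,165],[163,165],[112,117],[112,216],[113,166]]),.042))
```

```text
pads [[ 0.5824  0.0373  0.03  ]
 [ 0.5855 -0.0005  0.03  ]
 [ 0.5057  0.0303  0.03  ]
 [ 0.5091 -0.0075  0.03  ]] [0.5457 0.0149 0.03  ] 0.07702795762662343 0.03786223108437994
nest yaw 5.211203728980907
posts [[ 0.6036  0.0611]
 [ 0.6119 -0.0193]
 [ 0.4861 -0.0318]
 [ 0.4793  0.0488]] [0.5452 0.0147 0.058 ]
nut [[ 0.5478  0.0195  0.038 ]
 [ 0.5441 -0.0053  0.038 ]
 [ 0.5217  0.0004  0.038 ]
 [ 0.5263  0.0227  0.038 ]
 [ 0.5356  0.0091  0.038 ]] [0.535  0.0093 0.038 ]
nut side [[0.5369 0.011  0.038 ]
 [0.5368 0.0145 0.026 ]]
plate top [[0.553362098892029, -0.23037634168695786], [0.5750233148018303, -0.26481596727696743], [0.5022908598216208, -0.3117009979359751], [0.48009435171458903, -0.2754693334723016]] [ 0.5277 -0.2706  0.008 ]
   len 0.04068533010153747 -57.83166706749676
   len 0.08653447929781687 -147.19323122513833
   len 0.04249021630862507 121.49277453994193
   len 0.08603220725176326 31.610421771366386
plate top [[0.5560523369424796, -0.21906276329537308], [0.5808353011303112, -0.26681682765771836], [0.5005211081846977, -0.32016287441604524], [0.4669680583383908, -0.276181
[... 604 characters left out ...]
.00952369109005
plate side [[0.4697657673015133, -0.281460756250162], [0.5536172481496352, -0.2226973375466067], [0.5869766781890252, -0.2754253811336349], [0.4996366106065602, -0.3263690166510391]] [ 0.5275 -0.2765  0.008 ]
   len 0.10239243242619203 35.02290937038647
   len 0.062394696513954635 -57.6797069186224
   len 0.10111152953565523 -149.7458815646665
   len 0.053935323601399264 123.62996558292174
cup [[0.5119 0.3003 0.042 ]
 [0.5133 0.2034 0.042 ]
 [0.5126 0.2518 0.042 ]]
cup [[ 0.5113 -0.0674  0.042 ]
 [ 0.5128 -0.1645  0.042 ]
 [ 0.512  -0.1159  0.042 ]]
cup rim [[0.5143 0.2948 0.042 ]
 [0.5156 0.204  0.042 ]
 [0.5592 0.2525 0.042 ]
 [0.4684 0.248  0.042 ]
 [0.514  0.2493 0.042 ]]
```

Measured positions:
- **Nest:** (0.5455, 0.0148), yaw 5.2°
- **Nut:** (0.5355, 0.009), yaw about -11°
- **Plate:** (0.528, -0.271), yaw 32°. The top and side cameras agree.
- **Cup:** (0.514, 0.2495)

Known sizes match (pad spacing 77 x 38 mm against 76 x 38 mm). Next I compute the shifts.

```bash
cat > go.py <<'E'
import sys
from h import *
a=[float(v) for v in sys.argv[1:]]
o=telemetry.get_obs();yaw=np.degrees(R.from_quat(o["tool_rot"]).as_matrix()[:2,0]@[1,1j]); yaw=0
X=R.from_quat(o["tool_rot"]).as_matrix()[:,0]; yaw=np.degrees(np.arctan2(X[1],X[0]))
print("t",round(o["time"],2),"pos",np.round(o["position"],4),"yaw",round(yaw,1),"q6",round(o["q"][5],2),"f",np.round(o["ft_force"],1),"w",round(o["grip_width"],4),"gf",round(o["grip_force"],1))
if a: print("shift",np.round(totool(a[:3]),1),"roll",round((yaw-a[3]+180)%360-180,1))
E
sed -i 's/;yaw=np.degrees(R.from.*$//' go.py; python3 go.py 0.5355 0.0092 0.15 -11
```

```text
t 0.5 pos [ 0.1375 -0.6096  0.2415] yaw 12.7 q6 -0.18 f [ 0.2 -0.1  0.2] w 0.0869 gf 0.0
shift [ 524.4 -516.1   91.6] roll 23.7
```

```bash
A='[{"translation":[26,-26,0],"roll":0,"gripper":60},{"translation":[52,-52,0],"roll":0,"gripper":60},{"translation":[78,-78,0],"roll":0,"gripper":60},{"translation":[104,-103,0],"roll":0,"gripper":60},{"translation":[131,-129,0],"roll":0,"gripper":60}]'
true
python3 -m creep '[{"translation":[26,-26,0],"roll":0,"gripper":60},{"translation":[52,-52,0],"roll":0,"gripper":60},{"translation":[78,-78,0],"roll":0,"gripper":60},{"translation":[104,-103,0],"roll":0,"gripper":60},{"translation":[131,-129,0],"roll":0,"gripper":60}]' 20
python3 -m creep '[{"translation":[26,-26,0],"roll":0,"gripper":60},{"translation":[52,-52,0],"roll":0,"gripper":60},{"translation":[78,-78,0],"roll":0,"gripper":60},{"translation":[104,-103,0],"roll":0,"gripper":60},{"translation":[131,-129,0],"roll":0,"gripper":60}]'
python3 -m creep '[{"translation":[26,-26,0],"roll":0,"gripper":60},{"translation":[52,-52,0],"roll":0,"gripper":60},{"translation":[78,-78,0],"roll":0,"gripper":60},{"translation":[104,-103,0],"roll":0,"gripper":60},{"translation":[131,-129,0],"roll":0,"gripper":60}]'
python3 go.py 0.5355 0.0092 0.15 -11
```

```text
time: 0.92
position: [0.2375, -0.4538, 0.2417]
tool_rot: [0.994, 0.11, 0.0, 0.0]
ft_force: [0.7, -1.2, 0.7]
grip_width: 0.0639
grip_force: 0.0
time: 1.33
position: [0.337, -0.2991, 0.2419]
tool_rot: [0.994, 0.11, 0.0, 0.0]
ft_force: [0.3, 0.1, -0.0]
grip_width: 0.0603
grip_force: 0.0
time: 1.75
position: [0.4365, -0.1442, 0.2419]
tool_rot: [0.994, 0.111, 0.0, 0.0]
ft_force: [0.8, -0.6, 0.5]
grip_width: 0.0599
grip_force: 0.0
t 1.75 pos [ 0.4365 -0.1442  0.2419] yaw 12.7 q6 0.79 f [ 0.8 -0.6  0.5] w 0.0599 gf 0.0
shift [ 130.2 -128.    91.9] roll 23.7
```

```bash
python3 -m creep '[{"translation":[26,-26,18],"roll":5,"gripper":50},{"translation":[52,-52,36],"roll":10,"gripper":50},{"translation":[78,-77,54],"roll":15,"gripper":50},{"translation":[104,-103,72],"roll":19,"gripper":50},{"translation":[130,-128,92],"roll":23.7,"gripper":50}]'
python3 -m creep '[{"translation":[0,0,0],"roll":0,"gripper":50},{"translation":[0,0,0],"roll":0,"gripper":50}]'
python3 go.py 0.5355 0.0092 0.049 -11
python3 - <<'E'
from h import *
a=viewer.camera("side")[165:230,215:315];a=cv2.resize(a,(800,520),interpolation=cv2.INTER_CUBIC);cv2.imwrite("pics/s2.png",a)
E
```

```text
time: 2.17
position: [0.5356, 0.0096, 0.1492]
tool_rot: [0.995, -0.097, 0.001, 0.0]
ft_force: [0.1, -0.8, 0.3]
grip_width: 0.0503
grip_force: 0.0
time: 2.33
position: [0.5343, 0.0095, 0.1483]
tool_rot: [0.996, -0.093, -0.001, -0.0]
ft_force: [-0.6, 0.6, -0.4]
grip_width: 0.0502
grip_force: 0.0
t 2.33 pos [0.5343 0.0095 0.1483] yaw -10.7 q6 1.57 f [-0.6  0.6 -0.4] w 0.0502 gf 0.0
shift [ 1.5  0.1 99.3] roll 0.3
```

View pics/s2.png

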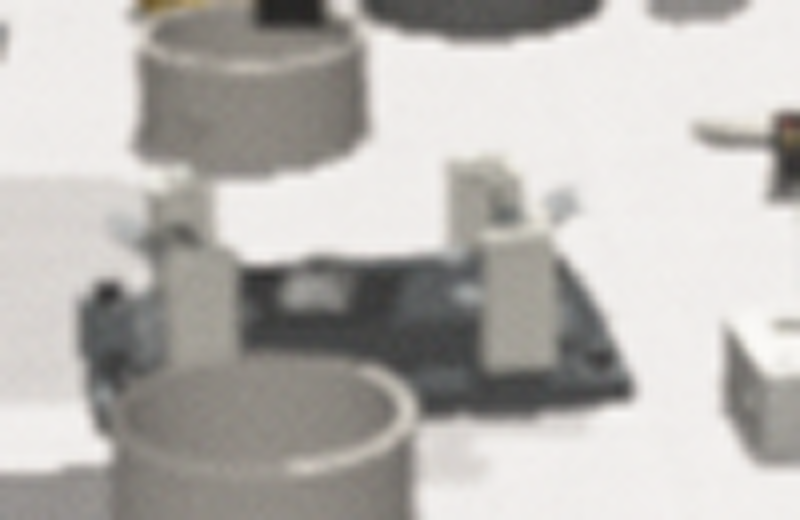

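The nut is clear at about (315,290) in the crop, and the dark fingertip is above it at (290,10). I descend and grip.

```bash
python3 -m creep '[{"translation":[1,0,35],"roll":0,"gripper":50},{"translation":[1,0,65],"roll":0,"gripper":50},{"translation":[1,0,85],"roll":0,"gripper":50},{"translation":[1,0,98],"roll":0,"gripper":50},{"translation":[1,0,98],"roll":0,"gripper":50}]'
python3 go.py
python3 -m creep '[{"translation":[0,0,0],"roll":0,"gripper":0},{"translation":[0,0,0],"roll":0,"gripper":0},{"translation":[0,0,0],"roll":0,"gripper":0},{"translation":[0,0,0],"roll":0,"gripper":0},{"translation":[0,0,0],"roll":0,"gripper":0}]' 25
```

```text
time: 2.8
position: [0.5336, 0.0061, 0.0502]
tool_rot: [0.995, -0.097, -0.002, -0.0]
ft_force: [0.1, 0.6, -0.3]
grip_width: 0.0497
grip_force: 0.0
t 2.8 pos [0.5336 0.0061 0.0502] yaw -11.1 q6 1.57 f [ 0.1  0.6 -0.3] w 0.0497 gf 0.0
time: 3.22
position: [0.536, 0.0074, 0.0526]
tool_rot: [0.995, -0.096, 0.001, 0.0]
ft_force: [-0.1, 0.0, 0.2]
grip_width: 0.0248
grip_force: 0.1
```

```bash
python3 -m creep '[{"translation":[0,0,0],"roll":0,"gripper":0},{"translation":[0,0,0],"roll":0,"gripper":0},{"translation":[0,0,0],"roll":0,"gripper":0}]' 25; python3 go.py .536 .0085 .051 -11
```

```text
time: 3.47
position: [0.536, 0.0074, 0.0525]
tool_rot: [0.995, -0.096, 0.001, 0.0]
ft_force: [0.2, -0.9, 5.9]
grip_width: 0.0229
grip_force: 25.0
t 3.47 pos [0.536  0.0074 0.0525] yaw -11.0 q6 1.57 f [ 0.2 -0.9  5.9] w 0.0229 gf 25.0
shift [-0.2 -1.   1.5] roll 0.0
```

```bash
python3 -m creep '[{"translation":[0,0,-20],"roll":0,"gripper":0},{"translation":[0,0,-55],"roll":0,"gripper":0},{"translation":[0,0,-90],"roll":0,"gripper":0},{"translation":[0,0,-90],"roll":0,"gripper":0}]'; python3 go.py .514 .2495 .14 -11
```

```text
time: 3.8
position: [0.5393, 0.0071, 0.1472]
tool_rot: [0.995, -0.095, 0.006, 0.001]
ft_force: [0.7, 0.4, 0.4]
grip_width: 0.0232
grip_force: 25.0
t 3.8 pos [0.5393 0.0071 0.1472] yaw -11.0 q6 1.57 f [0.7 0.4 0.4] w 0.0232 gf 25.0
shift [ -71.  -233.1    6.3] roll 0.0
```

```bash
python3 -m creep '[{"translation":[-10,-35,0],"roll":0,"gripper":0},{"translation":[-21,-72,0],"roll":0,"gripper":0},{"translation":[-32,-108,0],"roll":0,"gripper":0},{"translation":[-43,-144,0],"roll":0,"gripper":0},{"translation":[-53,-180,0],"roll":0,"gripper":0}]'
python3 -m creep '[{"translation":[-8,-28,0],"roll":0,"gripper":0},{"translation":[-15,-52,0],"roll":0,"gripper":0},{"translation":[-15,-52,0],"roll":0,"gripper":0},{"translation":[-15,-52,0],"roll":0,"gripper":0}]'
python3 go.py .514 .2495 .042 -11
python3 - <<'E'
from h import *
t=viewer.camera("top")[150:230,80:200];s=viewer.camera("side")[130:210,200:320]
cv2.imwrite("pics/c3.png",cv2.resize(np.hstack([t,s]),(780,260),interpolation=cv2.INTER_CUBIC))
E
```

```text
time: 4.22
position: [0.5167, 0.196, 0.1412]
tool_rot: [0.995, -0.096, -0.0, 0.0]
ft_force: [0.5, 0.1, 0.5]
grip_width: 0.023
grip_force: 25.0
time: 4.55
position: [0.5121, 0.2496, 0.1411]
tool_rot: [0.996, -0.094, -0.0, 0.0]
ft_force: [-0.2, -0.6, -1.6]
grip_width: 0.0233
grip_force: 25.0
t 4.55 pos [0.5121 0.2496 0.1411] yaw -10.8 q6 2.02 f [-0.2 -0.6 -1.6] w 0.0233 gf 25.0
shift [ 1.9 -0.3 99.1] roll 0.2
```

View pics/c3.png

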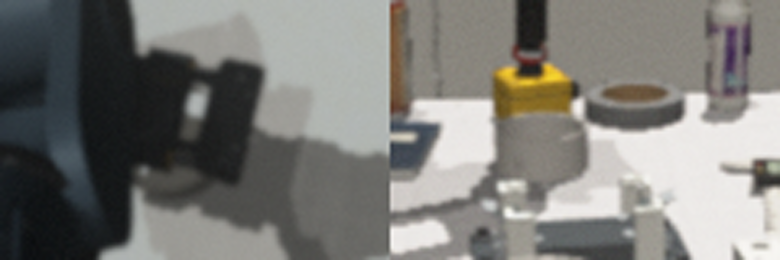

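The nut is held between the fingers (top half, (195,105)), and the fingers are above the far, left cup (side half, x≈532 against the cup at 541). I lower and release.

```bash
python3 -m creep '[{"translation":[1,0,35],"roll":0,"gripper":0},{"translation":[1,0,65],"roll":0,"gripper":0},{"translation":[1,0,88],"roll":0,"gripper":0},{"translation":[1,0,98],"roll":0,"gripper":0},{"translation":[1,0,98],"roll":0,"gripper":0}]'
python3 -m creep '[{"translation":[0,0,0],"roll":0,"gripper":34},{"translation":[0,0,0],"roll":0,"gripper":34},{"translation":[0,0,0],"roll":0,"gripper":34},{"translation":[0,0,0],"roll":0,"gripper":34}]'
python3 -m creep '[{"translation":[0,0,-35],"roll":0,"gripper":34},{"translation":[0,0,-75],"roll":0,"gripper":34},{"translation":[0,0,-115],"roll":0,"gripper":34},{"translation":[0,0,-115],"roll":0,"gripper":34}]'
python3 go.py .528 -.2708 .12 32
```

```text
time: 5.07
position: [0.5124, 0.2463, 0.0412]
tool_rot: [0.995, -0.097, -0.003, 0.001]
ft_force: [0.1, 0.5, -0.1]
grip_width: 0.0232
grip_force: 25.0
time: 5.4
position: [0.5149, 0.2483, 0.0451]
tool_rot: [0.995, -0.096, 0.001, -0.001]
ft_force: [-0.3, 0.9, -0.0]
grip_width: 0.0333
grip_force: 0.0
time: 5.73
position: [0.519, 0.2498, 0.1669]
tool_rot: [0.995, -0.095, 0.008, -0.003]
ft_force: [-0.0, 0.3, 0.8]
grip_width: 0.0338
grip_force: 0.0
t 5.73 pos [0.519  0.2498 0.1669] yaw -11.0 q6 2.02 f [-0.   0.3  0.8] w 0.0338 gf 0.0
shift [107.1 509.7  44.8] roll -43.0
```

```bash
python3 -m creep '[{"translation":[7,34,0],"roll":0,"gripper":80},{"translation":[14,68,0],"roll":0,"gripper":80},{"translation":[21,102,0],"roll":0,"gripper":80},{"translation":[28,136,0],"roll":0,"gripper":80},{"translation":[35,170,0],"roll":0,"gripper":80}]'
python3 -m creep '[{"translation":[7,34,0],"roll":0,"gripper":80},{"translation":[14,68,0],"roll":0,"gripper":80},{"translation":[21,102,0],"roll":0,"gripper":80},{"translation":[28,136,0],"roll":0,"gripper":80},{"translation":[35,170,0],"roll":0,"gripper":80}]'
python3 -m creep '[{"translation":[7,34,8],"roll":-5,"gripper":80},{"translation":[14,68,16],"roll":-10,"gripper":80},{"translation":[21,102,24],"roll":-15,"gripper":80},{"translation":[28,136,32],"roll":-20,"gripper":80},{"translation":[36,170,38],"roll":-25,"gripper":80}]'
python3 -m creep '[{"translation":[0,0,0],"roll":-6,"gripper":80},{"translation":[0,0,0],"roll":-12,"gripper":80},{"translation":[0,0,0],"roll":-18,"gripper":80},{"translation":[0,0,0],"roll":-18,"gripper":80},{"translation":[0,0,0],"roll":-18,"gripper":80}]'
python3 go.py .528 -.2708 .022 32;  python3 - <<'E'
from h import *
s=viewer.camera("side")[195:285,200:320]
t=viewer.camera("top"); print([b for b in viewer.recognise("top","t_nut")][:2])
cv2.imwrite("pics/p4.png",np.hstack([cv2.resize(s,(480,360),interpolation=2),cv2.resize(t[170:215,105:155],(300,360),interpolation=2)]))
E
```

```text
time: 6.15
position: [0.5159, 0.0733, 0.1595]
tool_rot: [0.995, -0.095, 0.001, -0.0]
ft_force: [0.9, 0.8, -0.2]
grip_width: 0.0598
grip_force: 0.0
time: 6.57
position: [0.5178, -0.1007, 0.1595]
tool_rot: [0.995, -0.096, 0.001, 0.0]
ft_force: [0.9, 0.6, 0.1]
grip_width: 0.0792
grip_force: 0.0
time: 6.98
position: [0.5204, -0.2744, 0.1208]
tool_rot: [0.992, 0.124, 0.0, 0.0]
ft_force: [-0.7, 0.8, 0.8]
grip_width: 0.0802
grip_force: 0.0
time: 7.4
position: [0.5209, -0.2729, 0.1212]
tool_rot: [0.962, 0.274, 0.0, 0.0]
ft_force: [0.6, 0.3, -0.4]
grip_width: 0.0802
grip_force: 0.0
t 7.4 pos [ 0.5209 -0.2729  0.1212] yaw 31.9 q6 0.34 f [ 0.6  0.3 -0.4] w 0.0802 gf 0.0
shift [ 7.1  1.9 99.2] roll -0.1
[{'bbox': [131.6, 190.3, 10.4, 13.8], 'p': 0.67}]
```

View pics/p4.png

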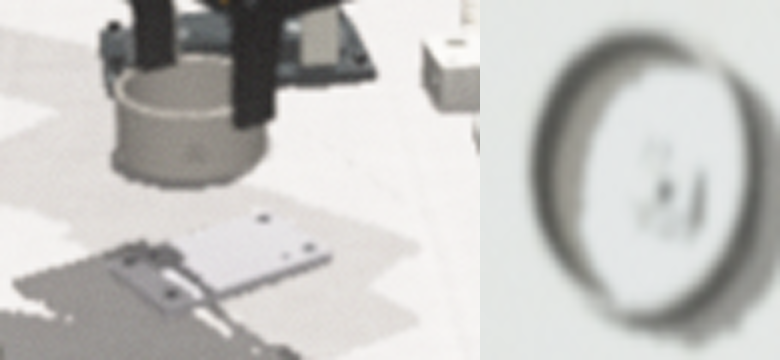

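The nut lies in the left cup (right half, (665,190)). The plate is still at its original place under the open fingers. I descend onto it.

```bash
python3 -m creep '[{"translation":[7,2,20],"roll":0,"gripper":80},{"translation":[7,2,50],"roll":0,"gripper":80},{"translation":[7,2,78],"roll":0,"gripper":80},{"translation":[7,2,94],"roll":0,"gripper":80},{"translation":[7,2,97],"roll":0,"gripper":80}]'
python3 -m creep '[{"translation":[0,0,0],"roll":0,"gripper":80},{"translation":[0,0,0],"roll":0,"gripper":80},{"translation":[0,0,0],"roll":0,"gripper":80}]'
python3 go.py .528 -.2708 .021 32
```

```text
time: 7.97
position: [0.526, -0.2691, 0.0206]
tool_rot: [0.961, 0.275, -0.002, -0.002]
ft_force: [0.2, -0.9, -0.3]
grip_width: 0.0799
grip_force: 0.0
time: 8.22
position: [0.5287, -0.2714, 0.025]
tool_rot: [0.961, 0.276, 0.001, 0.001]
ft_force: [-0.4, -0.9, -0.8]
grip_width: 0.0798
grip_force: 0.0
t 8.22 pos [ 0.5287 -0.2714  0.025 ] yaw 32.0 q6 0.35 f [-0.4 -0.9 -0.8] w 0.0798 gf 0.0
shift [-0.3 -0.9  4. ] roll 0.0
```

```bash
python3 -m creep '[{"translation":[0,0,2],"roll":0,"gripper":80},{"translation":[0,0,4],"roll":0,"gripper":80},{"translation":[0,0,4],"roll":0,"gripper":80},{"translation":[0,0,4],"roll":0,"gripper":80}]'
python3 -m creep '[{"translation":[0,0,0],"roll":0,"gripper":50},{"translation":[0,0,0],"roll":0,"gripper":50},{"translation":[0,0,0],"roll":0,"gripper":50},{"translation":[0,0,0],"roll":0,"gripper":50},{"translation":[0,0,0],"roll":0,"gripper":50}]' 40
python3 go.py
```

```text
time: 8.55
position: [0.5278, -0.2708, 0.0199]
tool_rot: [0.961, 0.276, 0.0, 0.0]
ft_force: [0.9, 0.7, 0.3]
grip_width: 0.0805
grip_force: 0.0
time: 8.97
position: [0.5277, -0.2708, 0.0196]
tool_rot: [0.961, 0.276, -0.0, -0.0]
ft_force: [0.1, -0.3, 0.7]
grip_width: 0.0589
grip_force: 40.0
t 8.97 pos [ 0.5277 -0.2708  0.0196] yaw 32.0 q6 0.35 f [ 0.1 -0.3  0.7] w 0.0589 gf 40.0
```

```bash
python3 -m creep '[{"translation":[0,0,-10],"roll":0,"gripper":50},{"translation":[0,0,-35],"roll":0,"gripper":50},{"translation":[0,0,-70],"roll":0,"gripper":50},{"translation":[0,0,-105],"roll":0,"gripper":50},{"translation":[0,0,-120],"roll":0,"gripper":50}]'
python3 go.py .5455 .0148 .14 5.2
```

```text
time: 9.38
position: [0.5293, -0.2719, 0.1442]
tool_rot: [0.961, 0.276, 0.002, 0.003]
ft_force: [0.1, -0.2, -1.7]
grip_width: 0.0591
grip_force: 40.0
t 9.38 pos [ 0.5293 -0.2719  0.1442] yaw 32.0 q6 0.35 f [ 0.1 -0.2 -1.7] w 0.0591 gf 40.0
shift [ 165.6 -234.5    3.2] roll 26.8
```

```bash
python3 -m creep '[{"translation":[15,-20,0],"roll":0,"gripper":50},{"translation":[35,-50,0],"roll":0,"gripper":50},{"translation":[55,-78,0],"roll":0,"gripper":50},{"translation":[75,-106,0],"roll":0,"gripper":50},{"translation":[95,-134,0],"roll":0,"gripper":50}]'
python3 -m creep '[{"translation":[20,-28,0],"roll":6,"gripper":50},{"translation":[40,-58,0],"roll":12,"gripper":50},{"translation":[60,-85,0],"roll":18,"gripper":50},{"translation":[70,-100,0],"roll":23,"gripper":50},{"translation":[70,-100,0],"roll":26.8,"gripper":50}]'
python3 -m creep '[{"translation":[0,0,0],"roll":0,"gripper":50},{"translation":[0,0,0],"roll":0,"gripper":50},{"translation":[0,0,0],"roll":0,"gripper":50}]'
python3 go.py .5455 .0148 .085 5.2;  python3 - <<'E'
from h import *
s=viewer.camera("side")[140:230,200:320];t=viewer.camera("top")[130:230,185:285]
cv2.imwrite("pics/n5.png",np.hstack([cv2.resize(s,(480,360),interpolation=2),cv2.resize(t,(320,360),interpolation=2)]))
E
```

```text
time: 9.8
position: [0.5367, -0.1053, 0.1401]
tool_rot: [0.961, 0.275, 0.0, -0.0]
ft_force: [0.3, 0.1, -1.2]
grip_width: 0.0594
grip_force: 40.0
time: 10.22
position: [0.5425, 0.0194, 0.14]
tool_rot: [0.999, 0.046, -0.001, -0.001]
ft_force: [-0.2, -0.5, -1.7]
grip_width: 0.0594
grip_force: 40.0
time: 10.47
position: [0.5436, 0.0146, 0.1398]
tool_rot: [0.999, 0.046, 0.0, 0.0]
ft_force: [-0.2, -0.0, -0.9]
grip_width: 0.0591
grip_force: 40.0
t 10.47 pos [0.5436 0.0146 0.1398] yaw 5.3 q6 1.3 f [-0.2 -0.  -0.9] w 0.0591 gf 40.0
shift [ 1.9 -0.  54.8] roll 0.1
```

View pics/n5.png

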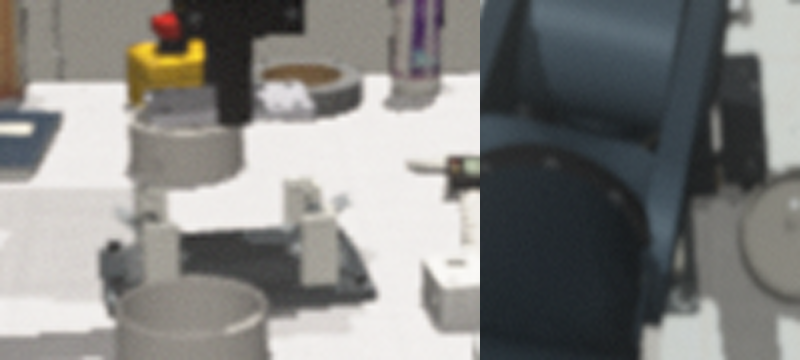

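Run:
```python
from h import *
np.set_printoptions(precision=1,suppress=True)
def corners(c,yaw,z,hx=.052,hy=.030):
    a=np.radians(yaw);r=np.array([[np.cos(a),-np.sin(a)],[np.sin(a),np.cos(a)]])
    p=np.array([[-hx,-hy],[hx,-hy],[hx,hy],[-hx,hy]])@r.T+c;return np.c_[p,np.full(4,z)]
s=lambda p:((proj("side",p)-[200,140]+.5)*4-.5)
print("plate bottom",s(corners([.5436,.0146],5.3,.12)),"top",s(corners([.5436,.0146],5.3,.128)))
print("posts inner top",s(corners([.5455,.0148],5.2,.058,.054,.032)))
print("posts inner at base y",s(corners([.5455,.0148],5.2,.010,.054,.032)))
```

```text
plate bottom [[150.4 127.6]
 [313.6 119. ]
 [298.   92.1]
 [142.2 100.1]] top [[150.1 115.5]
 [313.6 106.9]
 [298.   80.6]
 [141.8  88.5]]
posts inner top [[153.1 220.9]
 [319.8 211.3]
 [303.4 178.8]
 [144.6 187.7]]
posts inner at base y [[155.2 290.2]
 [319.5 280. ]
 [303.4 244.7]
 [146.6 254.1]]
```

Run:
```python
import cv2
a=cv2.imread("pics/n5.png")[70:310,90:390]; cv2.imwrite("pics/n6.png",cv2.resize(a,(750,600),interpolation=cv2.INTER_CUBIC))
```

```text
(no output)
```

View pics/n6.png

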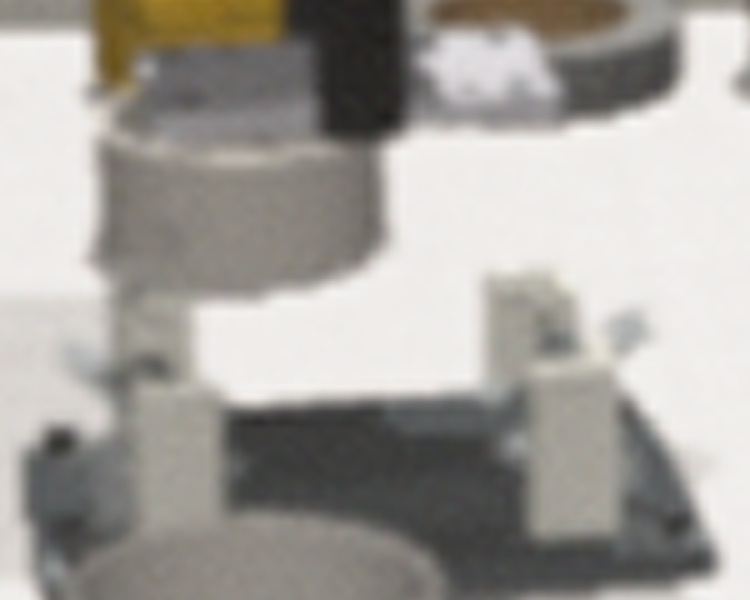

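In the enlarged picture the plate's near edge spans x≈153–565 and the near posts about 130–615. Both match their projections within about 1 mm, so I shift by +2 mm in x and lower gently.

```bash
python3 -m creep '[{"translation":[2,0,15],"roll":0,"gripper":50},{"translation":[2,0,35],"roll":0,"gripper":50},{"translation":[2,0,50],"roll":0,"gripper":50},{"translation":[2,0,57],"roll":0,"gripper":50},{"translation":[2,0,57],"roll":0,"gripper":50}]'
python3 -m creep '[{"translation":[0,0,2],"roll":0,"gripper":50},{"translation":[0,0,4],"roll":0,"gripper":50},{"translation":[0,0,6],"roll":0,"gripper":50},{"translation":[0,0,8],"roll":0,"gripper":50},{"translation":[0,0,8],"roll":0,"gripper":50}]'
python3 go.py .5455 .0148 .069 5.2
```

```text
time: 10.98
position: [0.5444, 0.0148, 0.081]
tool_rot: [0.999, 0.045, -0.002, -0.0]
ft_force: [-0.3, 0.4, -1.1]
grip_width: 0.0591
grip_force: 40.0
time: 11.4
position: [0.5456, 0.0153, 0.0747]
tool_rot: [0.999, 0.045, 0.0, 0.0]
ft_force: [-0.5, -0.2, -1.3]
grip_width: 0.0594
grip_force: 40.0
t 11.4 pos [0.5456 0.0153 0.0747] yaw 5.2 q6 1.3 f [-0.5 -0.2 -1.3] w 0.0594 gf 40.0
shift [-0.2  0.5  5.7] roll 0.0
```

```bash
python3 -m creep '[{"translation":[0,0,1],"roll":0,"gripper":50},{"translation":[0,0,2.5],"roll":0,"gripper":50},{"translation":[0,0,4],"roll":0,"gripper":50},{"translation":[0,0,5],"roll":0,"gripper":50},{"translation":[0,0,5],"roll":0,"gripper":50}]'
python3 -m creep '[{"translation":[0,0,1],"roll":0,"gripper":50},{"translation":[0,0,2],"roll":0,"gripper":50},{"translation":[0,0,3],"roll":0,"gripper":50},{"translation":[0,0,3],"roll":0,"gripper":50}]'; python3 go.py
```

```text
time: 11.82
position: [0.5454, 0.0154, 0.0693]
tool_rot: [0.999, 0.045, -0.0, -0.0]
ft_force: [0.6, 0.0, -2.2]
grip_width: 0.0594
grip_force: 40.0
time: 12.15
position: [0.5463, 0.0154, 0.0675]
tool_rot: [0.999, 0.045, 0.001, 0.0]
ft_force: [-0.4, 1.0, 6.2]
grip_width: 0.0593
grip_force: 40.0
t 12.15 pos [0.5463 0.0154 0.0675] yaw 5.2 q6 1.3 f [-0.4  1.   6.2] w 0.0593 gf 40.0
```

The plate met the rollers at the expected height. I keep my grip and press on.

```bash
python3 -m creep '[{"translation":[0,0,1],"roll":0,"gripper":50},{"translation":[0,0,2],"roll":0,"gripper":50},{"translation":[0,0,3],"roll":0,"gripper":50},{"translation":[0,0,4],"roll":0,"gripper":50},{"translation":[0,0,5],"roll":0,"gripper":50}]' 55
python3 -m creep '[{"translation":[0,0,1],"roll":0,"gripper":50},{"translation":[0,0,2],"roll":0,"gripper":50},{"translation":[0,0,3],"roll":0,"gripper":50},{"translation":[0,0,4],"roll":0,"gripper":50},{"translation":[0,0,5],"roll":0,"gripper":50}]'; python3 go.py
```

```text
time: 12.57
position: [0.5461, 0.0153, 0.0622]
tool_rot: [0.999, 0.045, 0.001, 0.0]
ft_force: [-0.0, 0.8, 0.2]
grip_width: 0.059
grip_force: 55.0
time: 12.98
position: [0.5457, 0.0153, 0.0563]
tool_rot: [0.999, 0.045, 0.0, -0.0]
ft_force: [0.6, 0.0, -0.5]
grip_width: 0.059
grip_force: 55.0
t 12.98 pos [0.5457 0.0153 0.0563] yaw 5.2 q6 1.3 f [ 0.6  0.  -0.5] w 0.059 gf 55.0
```

```bash
python3 -m creep '[{"translation":[0,0,1],"roll":0,"gripper":50},{"translation":[0,0,2],"roll":0,"gripper":50},{"translation":[0,0,3],"roll":0,"gripper":50},{"translation":[0,0,4],"roll":0,"gripper":50},{"translation":[0,0,5],"roll":0,"gripper":50}]'
python3 -m creep '[{"translation":[0,0,1],"roll":0,"gripper":50},{"translation":[0,0,2],"roll":0,"gripper":50},{"translation":[0,0,2],"roll":0,"gripper":50}]'; python3 go.py
python3 - <<'E'
from h import *
s=viewer.camera("side")[160:220,215:305]
cv2.imwrite("pics/n7.png",cv2.resize(s,(780,520),interpolation=cv2.INTER_CUBIC))
E
```

```text
time: 13.4
position: [0.5451, 0.0153, 0.0508]
tool_rot: [0.999, 0.045, -0.001, -0.0]
ft_force: [0.9, -1.6, -8.6]
grip_width: 0.0589
grip_force: 55.0
time: 13.65
position: [0.5454, 0.0153, 0.0497]
tool_rot: [0.999, 0.045, -0.0, -0.0]
ft_force: [0.8, 0.6, -3.0]
grip_width: 0.059
grip_force: 55.0
t 13.65 pos [0.5454 0.0153 0.0497] yaw 5.2 q6 1.3 f [ 0.8  0.6 -3. ] w 0.059 gf 55.0
```

View pics/n7.png

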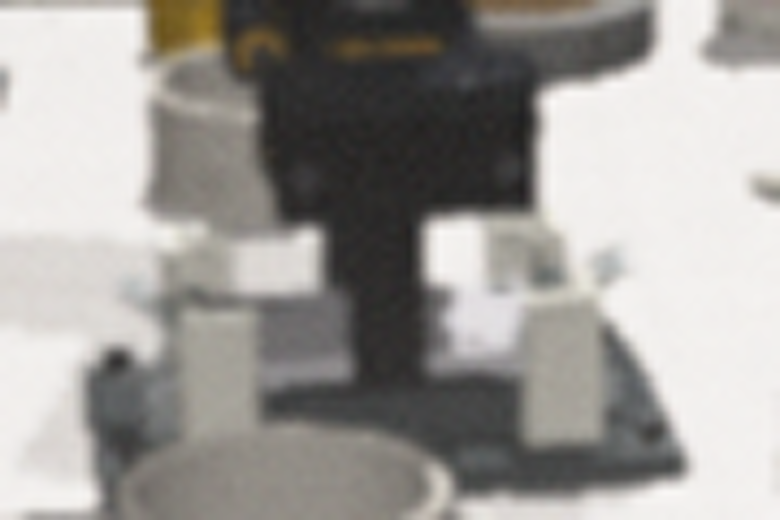

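The plate (light strip at (300,330)–(500,330)) sits low between the posts, and the force flipped to a downward pull as the rollers snapped over. I give a small final press, release and retreat. Then I press the top with closed fingers as a check.

```bash
python3 -m creep '[{"translation":[0,0,1],"roll":0,"gripper":50},{"translation":[0,0,1],"roll":0,"gripper":50},{"translation":[0,0,1],"roll":0,"gripper":50}]'
python3 -m creep '[{"translation":[0,0,0],"roll":0,"gripper":74},{"translation":[0,0,0],"roll":0,"gripper":74},{"translation":[0,0,0],"roll":0,"gripper":74},{"translation":[0,0,0],"roll":0,"gripper":74}]'
python3 -m creep '[{"translation":[0,0,-10],"roll":0,"gripper":74},{"translation":[0,0,-25],"roll":0,"gripper":74},{"translation":[0,0,-40],"roll":0,"gripper":0},{"translation":[0,0,-40],"roll":0,"gripper":0},{"translation":[0,0,-40],"roll":0,"gripper":0}]' 20
python3 -m creep '[{"translation":[0,0,0],"roll":0,"gripper":0},{"translation":[0,0,0],"roll":0,"gripper":0},{"translation":[0,0,0],"roll":0,"gripper":0},{"translation":[0,0,0],"roll":0,"gripper":0},{"translation":[0,0,0],"roll":0,"gripper":0}]'
python3 go.py .5455 .0148 .058 5.2
```

```text
time: 13.95
position: [0.5454, 0.0154, 0.0495]
tool_rot: [0.999, 0.046, 0.0, 0.0]
ft_force: [-2.6, 0.1, 5.8]
grip_width: 0.0595
grip_force: 55.0
time: 14.28
position: [0.5457, 0.0154, 0.0485]
tool_rot: [0.999, 0.045, 0.0, -0.0]
ft_force: [0.1, -0.0, 0.4]
grip_width: 0.0723
grip_force: 0.0
time: 14.7
position: [0.5463, 0.0152, 0.0895]
tool_rot: [0.999, 0.045, 0.001, 0.0]
ft_force: [-1.0, 0.3, -0.3]
grip_width: 0.061
grip_force: 0.0
time: 15.12
position: [0.5453, 0.0154, 0.088]
tool_rot: [0.999, 0.045, -0.0, -0.0]
ft_force: [-0.4, -0.3, -0.1]
grip_width: 0.0287
grip_force: 0.0
t 15.12 pos [0.5453 0.0154 0.088 ] yaw 5.2 q6 1.3 f [-0.4 -0.3 -0.1] w 0.0287 gf 0.0
shift [ 0.2  0.6 30. ] roll 0.0
```

```bash
python3 -m creep '[{"translation":[0,0,5],"roll":0,"gripper":0},{"translation":[0,0,15],"roll":0,"gripper":0},{"translation":[0,0,22],"roll":0,"gripper":0},{"translation":[0,0,26],"roll":0,"gripper":0},{"translation":[0,0,28],"roll":0,"gripper":0}]'
python3 -m creep '[{"translation":[0,0,1],"roll":0,"gripper":0},{"translation":[0,0,2],"roll":0,"gripper":0},{"translation":[0,0,3],"roll":0,"gripper":0},{"translation":[0,0,4],"roll":0,"gripper":0},{"translation":[0,0,4],"roll":0,"gripper":0}]'; python3 go.py
```

```text
time: 15.53
position: [0.5448, 0.0154, 0.0592]
tool_rot: [0.999, 0.045, -0.001, -0.0]
ft_force: [0.3, 0.2, -0.1]
grip_width: 0.0016
grip_force: 0.0
time: 15.95
position: [0.5457, 0.0153, 0.0574]
tool_rot: [0.999, 0.046, 0.0, 0.0]
ft_force: [-0.9, -0.3, 4.6]
grip_width: 0.0005
grip_force: 2.2
t 15.95 pos [0.5457 0.0153 0.0574] yaw 5.2 q6 1.3 f [-0.9 -0.3  4.6] w 0.0005 gf 2.2
```

```bash
python3 -m creep '[{"translation":[0,0,1],"roll":0,"gripper":0},{"translation":[0,0,2],"roll":0,"gripper":0},{"translation":[0,0,3],"roll":0,"gripper":0},{"translation":[0,0,3],"roll":0,"gripper":0}]'; python3 go.py
python3 -m creep '[{"translation":[0,0,-20],"roll":0,"gripper":0},{"translation":[0,0,-60],"roll":0,"gripper":0},{"translation":[0,0,-100],"roll":0,"gripper":0},{"translation":[0,0,-140],"roll":0,"gripper":0}]'
python3 -m creep '[{"translation":[-5,35,0],"roll":0,"gripper":0},{"translation":[-10,75,0],"roll":0,"gripper":0},{"translation":[-15,115,0],"roll":0,"gripper":0},{"translation":[-20,155,0],"roll":0,"gripper":0},{"translation":[-25,195,0],"roll":0,"gripper":0}]'
python3 -m creep '[{"translation":[0,0,0],"roll":0,"gripper":0},{"translation":[0,0,0],"roll":0,"gripper":0},{"translation":[0,0,0],"roll":0,"gripper":0}]'
python3 - <<'E'
from h import *
s=viewer.camera("side")[150:225,210:310];t=viewer.camera("top")[145:225,105:265]
cv2.imwrite("pics/f8.png",np.vstack([cv2.resize(s,(400,300),interpolation=2),cv2.resize(t,(400,200),interpolation=2)]))
E
```

```text
time: 16.28
position: [0.5458, 0.0153, 0.0573]
tool_rot: [0.999, 0.046, 0.001, 0.0]
ft_force: [-5.1, 0.8, 25.3]
grip_width: 0.0006
grip_force: 12.6
t 16.28 pos [0.5458 0.0153 0.0573] yaw 5.2 q6 1.3 f [-5.1  0.8 25.3] w 0.0006 gf 12.6
time: 16.62
position: [0.545, 0.0154, 0.1951]
tool_rot: [0.999, 0.045, -0.0, -0.0]
ft_force: [0.8, -0.4, 0.5]
grip_width: 0.0007
grip_force: 0.0
time: 17.03
position: [0.5381, -0.1828, 0.1942]
tool_rot: [0.999, 0.046, 0.001, 0.0]
ft_force: [0.5, 0.8, -0.2]
grip_width: 0.0006
grip_force: 0.0
time: 17.28
position: [0.5378, -0.1809, 0.1935]
tool_rot: [0.999, 0.045, -0.0, -0.0]
ft_force: [0.2, 0.8, 0.9]
grip_width: 0.0008
grip_force: 0.0
```

View pics/f8.png

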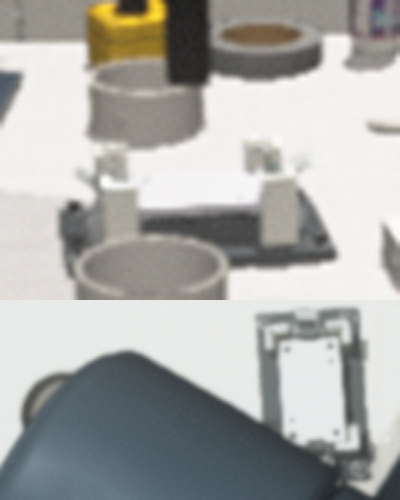

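The plate is level between all four posts (side half, (200,190); top half, centre (312,390)). Under 25 N it did not move (TCP 0.0573 m, so the plate top is at about 38 mm), which means it is home. The nut's cup is standing untouched at (145,105).

```bash
python3 -c "from rig import hand_in; print(hand_in())"
```

```text
the job is handed in; nothing more can be done
None
```

The job is handed in: the T-nut is in the left steel cup, and the cover plate sits home and level in the nest, snapped under the spring rollers as far as force and height show; the hand-in gave no verdict.

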